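Load a coaster with the lifter and hold it under the press

TASK

Slide the lifter under the round stone coaster on the drying rack, carry it on the blade to the bench press and set it level on the press's two ledges, centred under the pad; do not touch the coaster with the fingers. Draw the lifter out, lay it flat on the white bench top and let go of it. Then push the press's knob down 40 mm (within 3 mm, and at no moment more than 46 mm) so that the pad bears on the coaster, and finish while holding it there, still pressed; leave everything else where it is.

Things in the scene. Friction and masses are not known exactly. Their poses are not given: they have to be found in the camera images.
- coaster: round terrazzo coaster, 92 mm across, 9 mm thick, about 0.13 kg; origin at the centre of its underside, z axis up through its top. It starts lying on the rack, within 8 mm of the rack's centre. To the left of the rack stands a fixed wooden clamp jig with a red handle, up to 105 mm high: carry the coaster over or round it
- rack_top (a point): centre of the fixed drying rack, level with its rail tops, 30 mm above the bench. Board 110 x 100 x 6 mm with two wooden rails along its x axis, 100 mm long, 8 mm wide, inner faces 66 mm apart. Between them it is open end to end, from 6 to 30 mm above the bench. +x points away from the robot: the blade goes in along +x
- lifter: lifter, 0.25 kg: flat steel blade 42 mm wide, 3 mm thick, with a wooden bar handle above it on two posts. Origin on the blade's underside below the handle's middle; x points to the blade's free front end. Blade from x = -60 to +145 mm; handle along x from -50 to +44 mm, 16 mm wide, 40 to 64 mm above the blade's underside. Starts flat on the bench
- lifter_grip (a point): middle of the lifter's handle, 52 mm above the blade's underside; take it from above with the fingers either side (closing along the lifter's y)
- lifter_carry (a point): point on the blade's top face, 120 mm forward of the handle's middle, where the coaster's centre should lie
- press: the fixed grey bench press; origin at bench level below the pad. Base plate 8 mm thick, x -58 to +102 mm, 110 mm wide. A column stands at the back (+x side, front face at x = +74 mm); from it a 34 mm wide arm with a round guide 40 mm across reaches over the nest, 94 to 130 mm above the bench
- press_seat (a point): centre of the press's nest, straight below the pad, level with the ledge tops, 30 mm above the bench. Two aluminium ledges along its x axis, x = -45 to +50 mm, 8 mm wide, inner faces 66 mm apart; open between them from 8 to 30 mm above the bench. +x points to the column: the blade goes in along +x from the open front
- press_pad: rubber-faced pad 34 mm across under the plunger, on its own spring (2 N preload, 500 N/m). Origin at bench level straight below it while the knob is up. At rest its underside is 70 mm above the bench; it meets a seated coaster after about 31 mm of knob travel, then presses with 2 N, rising to about 6.5 N at 40 mm of travel
- press_knob (a joint): travel of the press's knob and plunger in m: 0 = up, grows as it is pushed down, stop at 0.055. A spring (100 N/m) lifts it when let go; with a coaster under the pad, 0.040 takes about 13 N. A dark ring round the plunger is level with the top of the grey guide at 0.040
- press_knob_top (a point): middle of the flat top (34 mm across) of the black mushroom knob, 44 mm across, 212 mm above the bench at rest, straight above the seat; push it straight down with closed fingertips
- pigment_jar_6: bystander: small jar with a black screw lid, 50 mm across, 56 mm high, behind the rack; leave it alone
- timer: bystander: round white kitchen-type timer with a black dial, 68 mm across, 42 mm high, at the back; leave it alone
- brush_flat: bystander: flat brush with a brown handle, 30x218x12 mm, lying behind the wooden clamp jig; leave it alone
- marker: bystander: marker pen with red cap, 135 mm long, 16 mm thick, lying at the left rear; leave it alone

How it is judged:
By the outcome, as a careful person would: the job done as asked, in the order asked, and still so for the second after the job is handed in, while the arm keeps its last pose, push and grip.
It also fails if it takes over 72 s, if anything falls off the work surface, if the arm or the gripper's body presses on something with over 40 N, if the wrist force passes 120 N, or if a joint passes its speed limit or range.

ROBOT

A 6-joint arm with a two-finger parallel gripper is mounted at the origin on a cart in front of the work surface, level with it; the furniture and walls round the work are solid. World frame = base frame: x ahead of the robot, y to its left, z up, the work surface at z = 0. Lengths are in m, angles in rad, forces in N, time in s.
With the tool pointing down it reaches from about 0.275 to 0.875 m from the base axis. Payload 12.5 kg.
Tool frame: the origin (TCP) lies between the finger pads; the fingertips stand 25 mm ahead of it and the grasp point (between the pads) lies 6 mm ahead of it (ctrl.tcp_to_tips is the distance from the TCP to the fingertips, in m); z points along the fingers, y is the line along which they close (so a half turn about z gives the same grasp; the last joint's range is limited). The gripper opens to 85 mm and grips with 20 to 120 N. Pads are 22 mm wide; open, the fingers measure 114 mm over their backs; the gripper's body (76 mm by 85 mm) begins 54 mm behind the grasp point. The pads swing forward as they close: fully open they stand 13 mm farther back than shut.
Start: joints at [1.129, 0.351, 1.652, -0, 1.139, -0.085], TCP at [0.192, 0.515, 0.256] pointing down, gripper open.
Joint ranges: [-2.75, 2.75], [-0.79, 2.1], [0.01, 2.65], [-1.57, 4.71], [0.07, 3.14], [-2.87, 2.87]. Speed limits (rad/s): [2.22, 2.22, 2.79, 3.14, 3.14, 3.14].

INTERFACE

Orientations are given as a unit quaternion [x, y, z, w].
In Python, from bench import ctrl, camera, get_calibration gives the robot as it stands.
- The arm moves only by the shell command python3 -m creep 'ROWS' [FORCE]. ROWS is JSON, a list of rows, each a list of 7 numbers: the shift along the tool's x, y, z in cm, then the turn, a rotation vector about the tool's x, y, z in degrees, then the opening, from -1 (shut) to 1 (fully open). A call has 1 to 8 rows; each row shifts and turns the commanded pose from where the row before left it, along the tool's axes as they then stand; what a row does not reach is not made up. A row lasts 1/10 s, in which the tool goes at most 50 mm and 8.59 degrees, less where a joint would pass 70% of its speed; a pose out of reach is approached as far as the arm can. A call with a gripper value outside its range is refused whole. The fingers move at their own pace and stop on an object; FORCE is the grip in N (left out, the last holds). Time passes only in rows, so rows that do not move let the fingers close. It gives the time, the measured TCP pose, the force, the opening and the grip force at its end, in the units of the state.
- ctrl.read_state(): the state, without advancing time (a new reading comes with each control period).
- camera(name): name is "side" or "top"; returns the picture (420x560x3 uint8, red, green, blue); there is no depth.
- get_calibration(name): a dict with "intrinsics" (3x3 intrinsics, pixels), "k1" (the pictures are not rectified: a ray, as slopes to the right and down, at radius r is drawn at 1 + k1 r^2 times it, then the intrinsics apply), "origin" and "orientation" of the camera in the world. Camera axes: x right, y up, looking along -z (the intrinsics and any distortion apply to the point x, -y, -z); pixel columns grow to the right and rows downward; lengths in m; the calibration is good to about 2 mm. A picture is of the moment at which its call begins. get_calibration takes no time and is no camera call.
- ctrl.job_done(): hands the job in; it is judged then, once.
The state is a dict: "time": time; "joint_pos": joint angles; "joint_velocities": joint speeds; "joint_efforts": joint torques, N m; "tcp_pos": TCP position; "tool_rot": TCP orientation; "ft_force": force on the tool from outside, world axes, zero at the start; "wrist_torque": the same for the moment, N m; "width": opening from 0.0 (shut) to 1.0 (fully open); "grip_force": force on a finger pad.
Only numpy, scipy, OpenCV 4.12 (cv2) and the standard library are available. Lean on these libraries where they do the work, as an engineer would, in place of code of your own. Each camera call takes 0.05 s, during which the arm holds its last target. There are 200 camera calls.

## Working session

There is one attempt and no reset: what is moved stays moved. The work goes in short steps, Python scripts to look and compute and a shell command to move; the robot and the scene stay as the last step left them, time stands still between calls to the robot, and variables do not carry over. Pictures are saved under pics/ and viewed, at most 14 in all, crops included, and the job is handed in when it is done.

```bash
ls; mkdir -p pics; python3 - <<'E'
from bench import ctrl,camera,get_calibration
import cv2
for n in("side","top"):
    im=camera(n);cv2.imwrite(f"pics/{n}0.png",im[:,:,::-1]);print(n,get_calibration(n))
s=ctrl.read_state();print(s,ctrl.tcp_to_tips)
E
```

```text
pics
side {'intrinsics': array([[502.73258553,   0.        , 277.30164754],
       [  0.        , 502.73258553, 209.58962306],
       [  0.        ,   0.        ,   1.        ]]), 'k1': -0.02294612023939817, 'origin': array([ 0.61266846, -0.76598925,  0.81324433]), 'orientation': array([0.40046495, 0.01123882, 0.021421  , 0.91599272])}
top {'intrinsics': array([[409.32196887,   0.        , 282.38679495],
       [  0.        , 409.32196887, 208.05221382],
       [  0.        ,   0.        ,   1.        ]]), 'k1': -0.01884507335279904, 'origin': array([ 0.45903397, -0.03118494,  0.97798858]), 'orientation': array([ 0.05483261, -0.04404809, -0.69957615,  0.71108816])}
{'time': 0.1, 'joint_pos': array([ 1.12939349e+00,  3.51129367e-01,  1.65232395e+00, -9.61025712e-06,
        1.13908305e+00, -8.46257593e-02]), 'joint_velocities': array([-0.00173852, -0.00013199, -0.00147696,  0.00014999,  0.00070459,
        0.00173248]), 'joint_efforts': array([-5.78655436e-04, -5.06838512e+01, -2.91870832e+01, -1.01368225e-04,
        2.78971194e-03,  3.94381300e-05]), 'tcp_pos': array([0.19197431, 0.51514008, 0.25585501]), 'tool_rot': array([ 1.77441916e-01,  9.84131162e-01, -4.56760470e-04, -1.18464853e-04]), 'ft_force': array([ 0.30759807, -0.33118971, -0.78357646]), 'wrist_torque': array([ 0.0325225 ,  0.00637769, -0.00273716]), 'grip_force': 0.0, 'width': 1.0018314265551878} 0.025
```

View pics/side0.png

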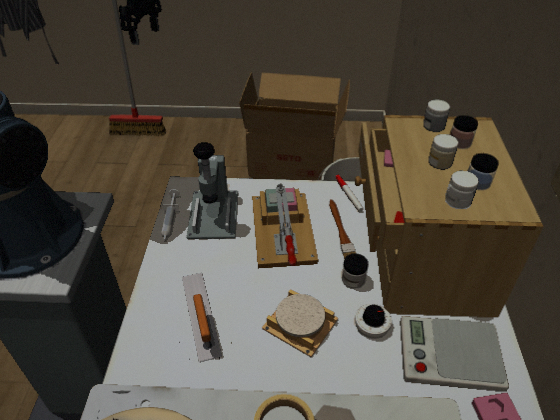

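View pics/top0.png

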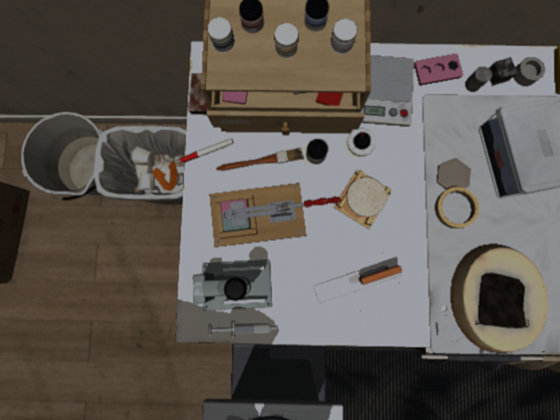

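The overview shows the lifter in the top image at (360,283) with its handle at (382,274). The rack and coaster are at (365,197) and the press is at (236,288). Next I'll zoom in on each.

```bash
python3 - <<'E'
import cv2,numpy as np
t=cv2.imread("pics/top0.png");s=cv2.imread("pics/side0.png")
def c(im,x,y,w=100,h=75):
    o=cv2.resize(im[y:y+h,x:x+w],(400,300),interpolation=cv2.INTER_CUBIC)
    o=np.clip(o*1.3,0,255).astype(np.uint8)
    for k in range(0,100,20):
        cv2.putText(o,str(x+k),(k*4,8),0,.3,(0,0,255));cv2.line(o,(k*4,8),(k*4,14),(0,0,255))
        if k<75: cv2.putText(o,str(y+k),(0,k*4+4),0,.3,(0,0,255))
    return o
cv2.imwrite("pics/m.png",np.vstack([np.hstack([c(t,310,160),c(s,250,280)]),np.hstack([c(t,185,250),c(s,165,135,140,105)])]))
cv2.imwrite("pics/l.png",np.hstack([c(t,310,240),c(s,150,270,133,100)]))
E
```

```text
(no output)
```

View pics/m.png

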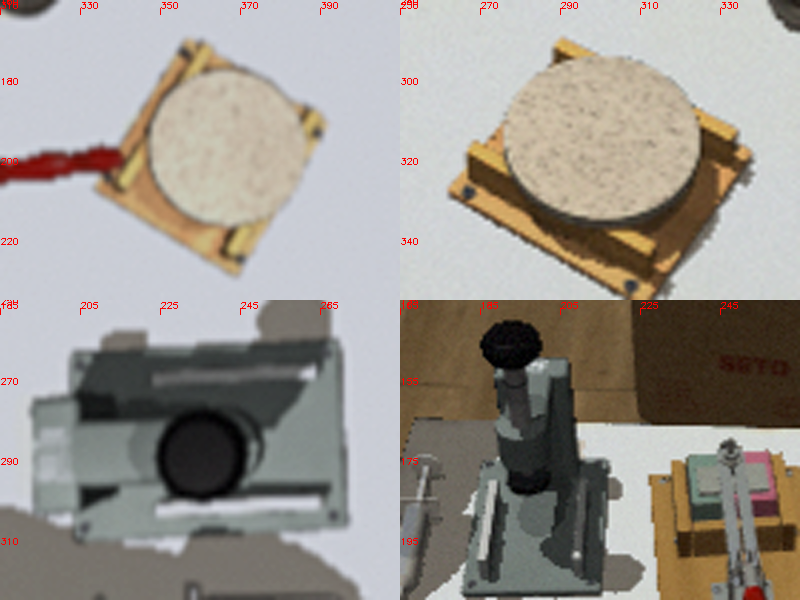

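View pics/l.png

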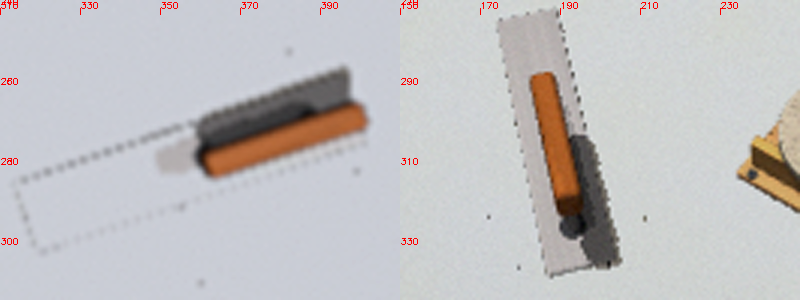

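```bash
cat > h.py <<'E'
import numpy as np,cv2
from bench import ctrl,camera,get_calibration
from scipy.spatial.transform import Rotation as R
C={n:get_calibration(n) for n in("side","top")}
def ray(n,p):
    c=C[n];K=c["intrinsics"]
    d=cv2.undistortPoints(np.array([[p]],float),K,np.array([c["k1"],0,0,0.]))[0,0]
    # k1 in opencv: distorted = x*(1+k1 r^2), same model
    return R.from_quat(c["orientation"]).apply([d[0],-d[1],-1.])
def onz(n,p,z):
    d=ray(n,p);o=C[n]["origin"];return o+d*(z-o[2])/d[2]
def proj(n,P):
    c=C[n];q=R.from_quat(c["orientation"]).inv().apply(np.array(P)-c["origin"])
    x,y=q[0]/-q[2],-q[1]/-q[2];f=1+c["k1"]*(x*x+y*y);K=c["intrinsics"]
    return np.array([K[0,0]*x*f+K[0,2],K[1,1]*y*f+K[1,2]])
def tri(ps,pt):
    A=np.zeros((3,3));b=np.zeros(3)
    for n,p in(("side",ps),("top",pt)):
        d=ray(n,p);d/=np.linalg.norm(d);M=np.eye(3)-np.outer(d,d);A+=M;b+=M@C[n]["origin"]
    return np.linalg.solve(A,b)
E
python3 - <<'E'
from h import *
np.set_printoptions(precision=4,suppress=True)
t=cv2.imread("pics/top0.png");s=cv2.imread("pics/side0.png")
# lifter blade corners FL(+y lifter),FR,RR,RL
def f(u,v,x,y,k=4.):return((u+.5)/k-.5+x,(v+.5)/k-.5+y)
k=400/133
L={"side":[f(98,22,150,270,k),f(159,10,150,270,k),f(220,263,150,270,k),f(150,276,150,270,k)],
"top":[f(40,252,310,240),f(15,184,310,240),f(348,67,310,240),f(368,143,310,240)]}
for n in L:
    P=np.array([onz(n,p,.003)[:2] for p in L[n]])
    fm=(P[0]+P[1])/2;rm=(P[2]+P[3])/2;d=fm-rm;l=np.linalg.norm(d);d/=l
    print(n,"len",l,"w",np.linalg.norm(P[0]-P[1]),np.linalg.norm(P[2]-P[3]),"yaw",np.degrees(np.arctan2(d[1],d[0])),"org",(fm+rm)/2-d*.0425)
# orange handle
def hull(im,m): 
    cs,_=cv2.findContours(m,0,1);return max(cs,key=cv2.contourArea)
for n,im in(("side",s),("top",t)):
    h=cv2.cvtColor(im,cv2.COLOR_BGR2HSV);m=cv2.inRange(h,(3,150,60),(16,255,255))
    m[:, :150]=0
    if n=="top": m[:250]=0;m[310:]=0
    else: m[:285]=0;m[350:]=0;m[:,225:]=0
    c=hull(im,m);r=cv2.minAreaRect(c);print("handle",n,r);
    if n=="side":hs=np.array(r[0])
    else: ht=np.array(r[0])
print("handle tri",tri(hs,ht),"onz side/top .055",onz("side",hs,.055),onz("top",ht,.055))
# coaster
g={}
for n,im,(x,y,w,h_) in(("side",s,(270,285,65,60)),("top",t,(335,165,60,60))):
    hsv=cv2.cvtColor(im,cv2.COLOR_BGR2HSV);m=np.zeros(im.shape[:2],np.uint8)
    m[y:y+h_,x:x+w]=cv2.inRange(hsv,(0,12,120),(35,85,255))[y:y+h_,x:x+w]
    m=cv2.morphologyEx(m,cv2.MORPH_OPEN,np.ones((5,5)))
    c=hull(im,m);e=cv2.fitEllipse(cv2.convexHull(c));print("coaster",n,e,onz(n,e[0],.039))
    g[n]=e[0]
print(tri(g["side"],g["top"]))
# rack: board corners z=.006 ; top view crop m (310,160): left, bottom, right?, top
for p in [(95,190),(240,275),(325,125),(187,42)]: print("rack top",onz("top",f(*p,310,160),.006 if p[0]<300 and p[1]>60 else .03))
for p in [(448-400,192),(640-400,300),(752-400,152),]: print("rack side",onz("side",f(*p,250,280),.006))
# rail ends side view, top z .03 outer/inner
for p in [(475-400,148),(650-400,243),(562-400,40),(735-400,130)]: print("rail side",onz("side",f(*p,250,280),.03))
# press base corners top
for p in [(72,50),(340,45),(347,220),(80,238)]: print("press base top",onz("top",f(*p,185,250),.008))
k=400/140
for p in [(484-400,160),(605-400,160),(602-400,295),(465-400,293)]: print("press base side",onz("side",f(p[0],p[1],165,135,k),.008))
# ledges
for p in [(152,379),(316,368),(158,508),(330,495)]: print("ledge top",onz("top",f(p[0],p[1]-300,185,250),.03))
print("knob",tri(f(511-400,345-300,165,135,k),f(202,455-300,185,250)),onz("top",f(202,155,185,250),.205))
E
```

```text
side len 0.20461572797468047 w 0.042400146564910306 0.04202035288702216 yaw 109.22388997069396 org [ 0.4482 -0.2362]
top len 0.2057354392274179 w 0.041501267148924686 0.04546248855046589 yaw 109.4766871674401 org [ 0.443  -0.2353]
handle side ((201.18038940429688, 314.8567810058594), (42.12914276123047, 8.652441024780273), 78.11134338378906)
handle top ((380.3000183105469, 274.3999938964844), (6.008328437805176, 40.79338073730469), 71.56505584716797)
handle tri [ 0.4449 -0.2355  0.0562] onz side/top .055 [ 0.4461 -0.2344  0.055 ] [ 0.4434 -0.2361  0.055 ]
coaster side ((299.9542236328125, 313.7263488769531), (40.437896728515625, 48.84918212890625), 93.08241271972656) [ 0.6253 -0.2122  0.039 ]
coaster top ((366.7469482421875, 196.5867156982422), (38.97111892700195, 39.7008171081543), 142.624755859375) [ 0.6211 -0.211   0.039 ]
[ 0.6234 -0.2112  0.0368]
rack top [ 0.6    -0.1372  0.006 ]
rack top [ 0.5503 -0.2233  0.006 ]
rack top [ 0.6371 -0.2695  0.03  ]
rack top [ 0.6858 -0.189   0.03  ]
rack side [ 0.5541 -0.2235  0.006 ]
rack side [ 0.6447 -0.2768  0.006 ]
rack side [ 0.6983 -0.1944  0.006 ]
rail side [ 0.5667 -0.215   0.03  ]
rail side [ 0.6482 -0.2624  0.03  ]
rail side [ 0.6054 -0.1497  0.03  ]
rail side [ 0.6882 -0.1993  0.03  ]
press base top [0.4639 0.1707 0.008 ]
press base top [0.4696 0.0127 0.008 ]
press base top [0.369  0.0065 0.008 ]
press base top [0.3557 0.1614 0.008 ]
press base side [0.3598 0.1629 0.008 ]
press base side [0.4641 0.1675 0.008 ]
press base side [0.4792 0.0066 0.008 ]
press base side [0.372  0.0039 0.008 ]
ledge top [0.4481 0.1193 0.03  ]
ledge top [0.4561 0.0252 0.03  ]
ledge top [0.3756 0.1132 0.03  ]
ledge top [0.3847 0.0156 0.03  ]
knob [0.4167 0.0678 0.2006] [0.4156 0.0669 0.205 ]
```

The lifter is at about (0.4455, -0.2357) with yaw 109.3°. The rack yaw is about -30.4°, and the press yaw is about 95° with its seat near (0.416, 0.067). I'll move above the lifter.

```bash
python3 -m creep '[[0,0,-3,0,0,0,1],[0,0,-3,0,0,0,1],[-2.5,-3.075,0,0,0,0,1],[-2.5,-3.075,0,0,0,0,1],[-2.5,-3.075,0,0,0,0,1],[-2.5,-3.075,0,0,0,0,1],[-2.5,-3.075,0,0,0,0,1],[-2.5,-3.075,0,0,0,0,1]]' 60
python3 -m creep '[[-2.5,-3.075,0,0,0,0,1],[-2.5,-3.075,0,0,0,0,1],[-2.5,-3.075,0,0,0,0,1],[-2.5,-3.075,0,0,0,0,1],[-2.5,-3.075,0,0,0,0,1],[-2.5,-3.075,0,0,0,0,1],[-2.5,-3.075,0,0,0,0,1],[-2.5,-3.075,0,0,0,0,1]]'
python3 -m creep '[[-2.5,-3.075,0,0,0,0,1],[-2.5,-3.075,0,0,0,0,1],[-2.5,-3.075,0,0,0,0,1],[-2.5,-3.075,0,0,0,0,1],[-2.5,-3.075,0,0,0,0,1],[-2.5,-3.075,0,0,0,0,1],[0,0,0,0,0,0,1]]'
python3 -m creep '[[0,0,2,0,0,8.38,1],[0,0,2,0,0,8.38,1],[0,0,2,0,0,8.38,1],[0,0,2,0,0,8.38,1],[0,0,2,0,0,8.38,1],[0,0,0,0,0,8.38,1],[0,0,0,0,0,0,1],[0,0,0,0,0,0,1]]'
cat >> h.py <<'E'
def st():
    s=ctrl.read_state();r=R.from_quat(s["tool_rot"]);x=r.apply([1,0,0]);z=r.apply([0,0,1])
    print("t %.1f pos"%s["time"],s["tcp_pos"].round(4),"yaw %.2f"%np.degrees(np.arctan2(x[1],x[0])),"z",z.round(4),"F",s["ft_force"].round(1),"w %.3f g %.1f"%(s["width"],s["grip_force"]));return s,r
def rel(P,r,p): print("to go cm (tool axes)",(100*r.inv().apply(np.array(P)-p)).round(2))
E
python3 -c "
from h import *
s,r=st();rel([.4455,-.2357,.058],r,s['tcp_pos'])"
```

```text
time: 0.9
tcp_pos: [0.2682, 0.2885, 0.3161]
tool_rot: [0.177, 0.984, -0.0, -0.0]
ft_force: [-0.1, 0.8, -0.2]
width: 0.998
grip_force: 0.0
time: 1.7
tcp_pos: [0.3697, -0.012, 0.3163]
tool_rot: [0.178, 0.984, 0.0, 0.0]
ft_force: [0.3, 1.1, 0.3]
width: 0.997
grip_force: 0.0
time: 2.4
tcp_pos: [0.4463, -0.2389, 0.3155]
tool_rot: [0.179, 0.984, -0.0, -0.0]
ft_force: [-0.3, 0.2, -0.7]
width: 1.0
grip_force: 0.0
time: 3.2
tcp_pos: [0.4458, -0.2353, 0.2165]
tool_rot: [0.577, 0.817, 0.0, 0.0]
ft_force: [-1.0, 1.1, -0.2]
width: 1.003
grip_force: 0.0
t 3.2 pos [ 0.4458 -0.2353  0.2165] yaw 109.54 z [ 3.e-04 -1.e-04 -1.e+00] F [-1.   1.1 -0.2] w 1.003 g 0.0
to go cm (tool axes) [-0.02 -0.05 15.85]
```

```bash
python3 -m creep '[[0,0,4,0,0,0,1],[0,0,4,0,0,0,1],[0,0,4,0,0,0,1],[0,0,3,0,0,0,1],[0,0,0.8,0,0,0,1],[0,0,0,0,0,0,1]]'
python3 -m creep '[[0,0,0,0,0,0,-1],[0,0,0,0,0,0,-1],[0,0,0,0,0,0,-1],[0,0,0,0,0,0,-1],[0,0,0,0,0,0,-1],[0,0,0,0,0,0,-1],[0,0,0,0,0,0,-1],[0,0,0,0,0,0,-1]]' 60
python3 -c "
from h import *
s,r=st()"
```

```text
time: 3.8
tcp_pos: [0.4457, -0.2354, 0.0582]
tool_rot: [0.578, 0.816, -0.0, -0.001]
ft_force: [-0.2, 0.1, 0.1]
width: 1.0
grip_force: 0.0
time: 4.6
tcp_pos: [0.4458, -0.2356, 0.0585]
tool_rot: [0.579, 0.816, -0.0, 0.0]
ft_force: [-1.0, 0.1, 5.7]
width: 0.18
grip_force: 61.5
t 4.6 pos [ 0.4458 -0.2356  0.0585] yaw 109.28 z [ 1.e-04 -1.e-04 -1.e+00] F [-1.   0.1  5.7] w 0.180 g 61.5
```

```bash
python3 -m creep '[[0,0,0,0,0,0,-1],[0,0,-1.2,0,0,0,-1],[0,0,-3,0,0,0,-1],[0,0,-3,0,0,0,-1],[0,0,-3,0,0,0,-1],[2,0.6,-3,0,0,0,-1],[3,0.9,0,0,0,0,-1],[3,0.9,0,0,0,0,-1]]' 110
python3 -m creep '[[3,0.8,0,0,0,0,-1],[1.9,0.5,0,0,0,0,-1],[0,0,0,0,0,4.7,-1],[0,0,0,0,0,8,-1],[0,0,0,0,0,8,-1],[0,0,0,0,0,8,-1],[0,0,0,0,0,8,-1],[0,0,0,0,0,8,-1]]'
python3 -m creep '[[0,0,0,0,0,8,-1],[0,0,0,0,0,8,-1],[0,0,0,0,0,8,-1],[0,0,0,0,0,8,-1],[0,0,0,0,0,8,-1],[0,0,0,0,0,8,-1],[0,0,0,0,0,8,-1],[0,0,0,0,0,8,-1]]'
python3 -m creep '[[0,0,2,0,0,8,-1],[0,0,4,0,0,8,-1],[0,0,3,0,0,8,-1],[0,0,1,0,0,7,-1],[0,0,0,0,0,0,-1],[0,0,0,0,0,0,-1]]'
python3 - <<'E'
from h import *
s,r=st()
for n in("side","top"): cv2.imwrite(f"pics/{n}1.png",camera(n)[:,:,::-1])
t=cv2.imread("pics/top1.png");s=cv2.imread("pics/side1.png")
p=proj("top",[.53,-.15,.03]);q=proj("side",[.53,-.15,.03])
def c(im,p):
    x,y=int(p[0])-50,int(p[1])-70
    print(x,y);return cv2.resize(im[y:y+140,x:x+100],(400,560),interpolation=cv2.INTER_CUBIC)
cv2.imwrite("pics/a.png",np.hstack([c(t,p),c(s,q)]))
E
```

```text
time: 5.4
tcp_pos: [0.442, -0.1513, 0.1916]
tool_rot: [0.579, 0.815, 0.0, 0.001]
ft_force: [-0.2, -0.2, -3.0]
width: 0.168
grip_force: 107.8
time: 6.2
tcp_pos: [0.4379, -0.1014, 0.1907]
tool_rot: [0.847, 0.532, -0.0, -0.0]
ft_force: [-0.3, 0.0, -1.9]
width: 0.167
grip_force: 107.7
time: 7.0
tcp_pos: [0.4379, -0.1014, 0.1907]
tool_rot: [1.0, 0.002, -0.0, -0.0]
ft_force: [0.5, -0.5, -2.3]
width: 0.168
grip_force: 107.7
time: 7.6
tcp_pos: [0.4384, -0.1016, 0.091]
tool_rot: [0.965, -0.261, 0.0, 0.0]
ft_force: [0.6, 0.1, -1.7]
width: 0.173
grip_force: 107.6
t 7.6 pos [ 0.4384 -0.1016  0.091 ] yaw -30.22 z [ 4.e-04 -1.e-04 -1.e+00] F [ 0.6  0.1 -1.7] w 0.173 g 107.6
290 165
201 218
```

View pics/a.png

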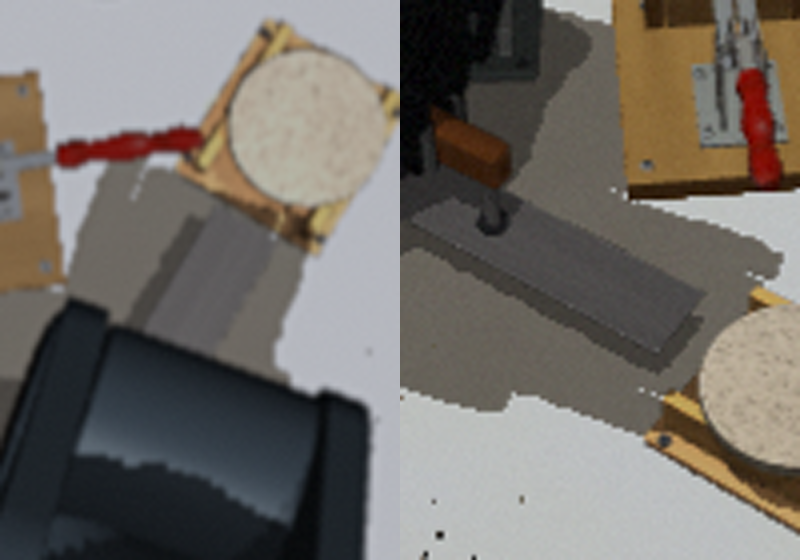

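Crops show the gripped blade level, with its front corners at side (276,291) and (266,307), and top (344,217) and (359,224). I'll compare these with the tool prediction to get the camera bias.

```bash
python3 - <<'E'
from h import *
np.set_printoptions(precision=4,suppress=True)
f=lambda u,v,x,y:((u+.5)/4-.5+x,(v+.5)/4-.5+y)
s,r=st();d=r.apply([1,0,0]);print("pred front",s["tcp_pos"][:2]+.145*d[:2])
for n,a,b in(("side",f(302,292,201,218),f(260,355,201,218)),("top",f(215,207,290,165),f(275,235,290,165))):
    A,B=onz(n,a,.036),onz(n,b,.036);print(n,A,B,"mid",(A+B)/2,"w",np.linalg.norm(A-B),"perp dir",np.degrees(np.arctan2(*(A-B)[[1,0]]))-90)
print("side left edge (blade near edge) pt pair yaw")
A,B=onz("side",f(260,355,201,218),.036),onz("side",f(20,237,201,218),.036);print(np.degrees(np.arctan2(*(A-B)[[1,0]])))
E
```

```text
t 7.7 pos [ 0.4387 -0.1017  0.0913] yaw -30.26 z [ 0.0017 -0.0006 -1.    ] F [ 0.4 -0.2 -2.2] w 0.166 g 107.6
pred front [ 0.5639 -0.1748]
side [ 0.5784 -0.1581  0.036 ] [ 0.5604 -0.1963  0.036 ] mid [ 0.5694 -0.1772  0.036 ] w 0.042160371537917206 perp dir -25.15546717890213
top [ 0.5743 -0.1571  0.036 ] [ 0.5586 -0.1916  0.036 ] mid [ 0.5665 -0.1743  0.036 ] w 0.03793631642354052 perp dir -24.503858251336496
side left edge (blade near edge) pt pair yaw
-28.013636569844437
```

```bash
cat >> h.py <<'E'
def edges(n,im,pos,yaw,z,segs,rng=7):
    """refine straight edges: segs = [(p0,p1)] in lifter xy; returns world points on plane z, per seg"""
    g=cv2.GaussianBlur(cv2.cvtColor(im,cv2.COLOR_BGR2GRAY),(0,0),.7).astype(np.float32)
    c,s=np.cos(yaw),np.sin(yaw);W=lambda q:np.array([pos[0]+c*q[0]-s*q[1],pos[1]+s*q[0]+c*q[1],z])
    out=[]
    for p0,p1 in segs:
        p0,p1=np.array(p0),np.array(p1);a,b=proj(n,W(p0)),proj(n,W(p1));t=(b-a)/np.linalg.norm(b-a);nn=np.array([-t[1],t[0]])
        k=np.arange(-rng,rng+.01,.25);P=[]
        for u in np.linspace(0,1,25):
            q=a+(b-a)*u;xy=q+np.outer(k,nn)
            v=cv2.remap(g,xy[:,0].astype(np.float32)[None],xy[:,1].astype(np.float32)[None],1)[0]
            P.append(q+nn*k[np.argmax(abs(np.gradient(v)))])
        P=np.array(P,np.float32)
        l=cv2.fitLine(P,cv2.DIST_HUBER,0,.5,.01).ravel()
        res=np.abs((P-l[2:])@np.array([-l[1],l[0]]))
        A,B=[onz(n,l[2:]+l[:2]*(((e-l[2:])@l[:2])),z) for e in(a,b)]
        d=B-A;print(n,p0,p1,"yaw %.2f"%np.degrees(np.arctan2(d[1],d[0])),"mid",((A+B)/2).round(4),"pred",W((p0+p1)/2).round(4),"res %.2f"%np.median(res))
        out.append((A,B))
    return out
E
python3 - <<'E'
from h import *
s,r=st();x=r.apply([1,0,0]);y=np.arctan2(x[1],x[0])
edges("side",cv2.imread("pics/side1.png"),s["tcp_pos"],y,.036,[((.0,-.021),(.14,-.021)),((.06,.021),(.14,.021)),((.145,-.018),(.145,.018))])
edges("top",cv2.imread("pics/top1.png"),s["tcp_pos"],y,.036,[((.095,-.021),(.14,-.021)),((.095,.021),(.14,.021)),((.145,-.018),(.145,.018))])
E
```

```text
t 7.7 pos [ 0.4387 -0.1017  0.0913] yaw -30.26 z [ 1.7e-03 -6.0e-04 -1.0e+00] F [ 0.4 -0.2 -2.2] w 0.166 g 107.6
side [ 0.    -0.021] [ 0.14  -0.021] yaw -30.88 mid [ 0.4856 -0.1643  0.036 ] pred [ 0.4885 -0.1551  0.036 ] res 0.29
side [0.06  0.021] [0.14  0.021] yaw -30.53 mid [ 0.536  -0.1326  0.036 ] pred [ 0.5356 -0.134   0.036 ] res 0.29
side [ 0.145 -0.018] [0.145 0.018] yaw 65.78 mid [ 0.5746 -0.1824  0.036 ] pred [ 0.5639 -0.1748  0.036 ] res 0.49
top [ 0.095 -0.021] [ 0.14  -0.021] yaw -32.70 mid [ 0.5291 -0.1797  0.036 ] pred [ 0.5296 -0.1791  0.036 ] res 0.28
top [0.095 0.021] [0.14  0.021] yaw -30.83 mid [ 0.5563 -0.1334  0.036 ] pred [ 0.5507 -0.1428  0.036 ] res 0.25
top [ 0.145 -0.018] [0.145 0.018] yaw 70.61 mid [ 0.5763 -0.1793  0.036 ] pred [ 0.5639 -0.1748  0.036 ] res 0.14
```

The lifter yaw in the hand matches the tool (-30.5° against -30.3°), and the camera biases are a few mm. I'll lower the blade and slide it in.

```bash
python3 -m creep '[[0,0.1,1,0,0,0.2,-1],[0,0.13,0.8,0,0,0,-1],[0,0,0,0,0,0,-1],[1,0,0,0,0,0,-1],[1.5,0,0,0,0,0,-1],[1.5,0,0,0,0,0,-1],[1.5,0,0,0,0,0,-1],[1.5,0,0,0,0,0,-1]]'
python3 -m creep '[[1.5,0,0,0,0,0,-1],[1,0,0,0,0,0,-1],[0,0,0,0,0,0,-1],[0,0,0,0,0,0,-1],[0,0,0,0,0,0,-1]]'
python3 - <<'E'
from h import *
s,r=st();rel([.5196,-.1516,.073],r,s["tcp_pos"])
print("red handle end",tri((291,263),(341,198)))
for n in("side","top"): cv2.imwrite(f"pics/{n}2.png",camera(n)[:,:,::-1])
t=cv2.imread("pics/top2.png");s=cv2.imread("pics/side2.png")
c=lambda im,x,y:cv2.resize(im[y:y+100,x:x+100],(400,400),interpolation=cv2.INTER_CUBIC)
cv2.imwrite("pics/b.png",np.hstack([c(t,310,150),c(s,240,260)]))
E
```

```text
time: 8.5
tcp_pos: [0.4984, -0.14, 0.0725]
tool_rot: [0.965, -0.264, 0.0, 0.0]
ft_force: [-0.8, 0.4, -2.6]
width: 0.165
grip_force: 107.7
time: 9.0
tcp_pos: [0.5181, -0.1516, 0.0722]
tool_rot: [0.965, -0.264, -0.0, -0.0]
ft_force: [0.0, 0.5, -2.3]
width: 0.166
grip_force: 107.7
t 9.0 pos [ 0.5181 -0.1516  0.0722] yaw -30.61 z [-7.e-04  3.e-04 -1.e+00] F [ 0.   0.5 -2.3] w 0.166 g 107.7
to go cm (tool axes) [ 0.13 -0.07 -0.08]
red handle end [ 0.60605493 -0.14334359  0.10165233]
```

View pics/b.png

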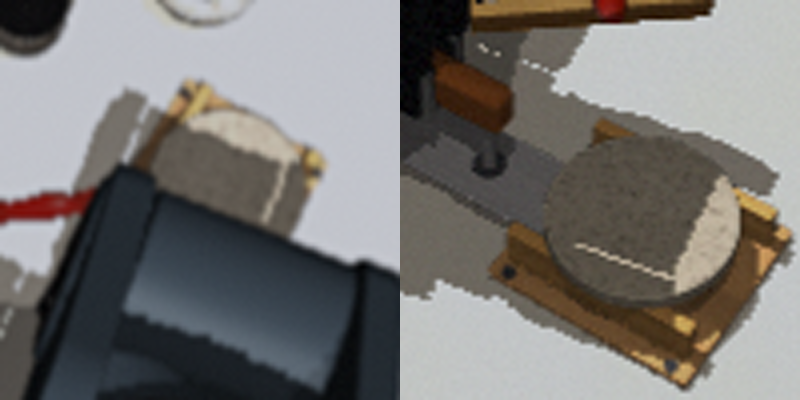

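Side view: the blade has gone in under the coaster, centred between the rails, and the coaster is undisturbed. Lifting now.

```bash
python3 -m creep '[[0.1,0,-0.4,0,0,0.2,-1],[0,0,-0.4,0,0,0,-1],[0,0,-0.2,0,0,0,-1],[0,0,-0.2,0,0,0,-1],[0,0,-0.2,0,0,0,-1],[0,0,-0.3,0,0,0,-1],[0,0,-0.6,0,0,0,-1],[0,0,-1,0,0,0,-1]]' 120
python3 -m creep '[[0,0,-1.2,0,0,0,-1],[0,0,-1.6,0,0,0,-1],[0,0,-1.6,0,0,0,-1],[0,0,-1.6,0,0,0,-1],[0,0,-1.6,0,0,0,-1],[0,0,-1.2,0,0,0,-1],[0,0,-0.7,0,0,0,-1],[0,0,-0.3,0,0,0,-1]]'
python3 - <<'E'
from h import *
st()
for n in("side","top"): cv2.imwrite(f"pics/{n}3.png",camera(n)[:,:,::-1])
t=cv2.imread("pics/top3.png");s=cv2.imread("pics/side3.png")
c=lambda im,x,y:cv2.resize(im[y:y+130,x:x+130],(400,400),interpolation=cv2.INTER_CUBIC)
cv2.imwrite("pics/b3.png",np.hstack([c(t,310,120),c(s,220,200)]))
E
```

```text
time: 9.9
tcp_pos: [0.5192, -0.1523, 0.1054]
tool_rot: [0.964, -0.266, -0.001, -0.0]
ft_force: [0.5, 0.6, -4.4]
width: 0.168
grip_force: 117.3
time: 10.7
tcp_pos: [0.5197, -0.1525, 0.2041]
tool_rot: [0.964, -0.266, 0.0, 0.0]
ft_force: [-0.3, 0.2, -4.4]
width: 0.171
grip_force: 117.3
t 10.7 pos [ 0.5197 -0.1525  0.2041] yaw -30.82 z [ 8.e-04 -3.e-04 -1.e+00] F [-0.3  0.2 -4.4] w 0.171 g 117.3
```

View pics/b3.png

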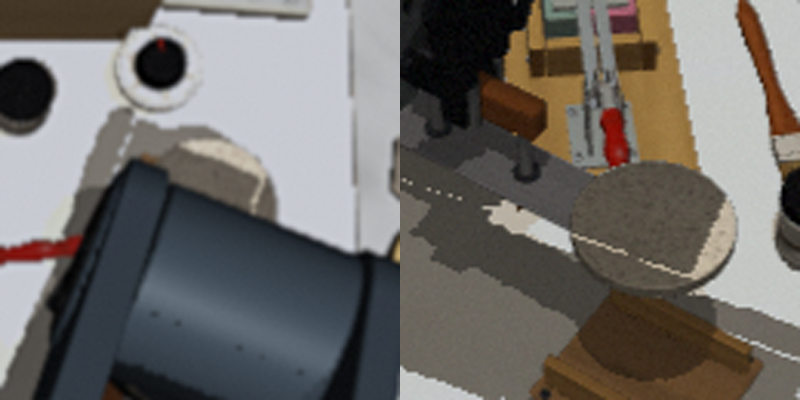

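The coaster is lifted and level on the blade, clear of the rack. Next: swing round to the front of the press.

```bash
python3 -m creep '[[-0.1,0.4,0,0,0,0,-1],[-0.2,0.8,0,0,0,0,-1],[-0.3,1.2,0,0,0,0,-1],[-0.35,1.5,0,0,0,0,-1],[-0.35,1.5,0,0,0,0,-1],[-0.35,1.5,0,0,0,0,-1],[-0.35,1.5,0,0,0,0,-1],[-0.3,1.2,0,0,0,0,-1]]'
python3 -m creep '[[-0.2,0.9,0,0,0,0,-1],[0,0.5,0,0,0,0,-1],[0,0,0,0,0,-1.6,-1],[0,0,0,0,0,-3,-1],[0,0,0,0,0,-4,-1],[0,0,0,0,0,-5,-1],[0,0,0,0,0,-5,-1],[0,0,0,0,0,-5,-1]]'
python3 -m creep '[[0,0,0,0,0,-5,-1],[0,0,0,0,0,-5,-1],[0,0,0,0,0,-5,-1],[0,0,0,0,0,-5,-1],[0,0,0,0,0,-5,-1],[0,0,0,0,0,-5,-1],[0,0,0,0,0,-5,-1],[0,0,0,0,0,-5,-1]]'
python3 -m creep '[[0,0,0,0,0,-5,-1],[0,0,0,0,0,-5,-1],[0,0,0,0,0,-5,-1],[0,0,0,0,0,-5,-1],[0,0,0,0,0,-5,-1],[0,0,0,0,0,-5,-1],[0,0,0,0,0,-5,-1],[0,0,0,0,0,-5,-1]]'
python3 -m creep '[[0,0,0,0,0,-5,-1],[0,0,0,0,0,-5,-1],[0,0,0,0,0,-4,-1],[0,0,0,0,0,-3,-1],[0,0,0,0,0,-1,-1],[0,0,0,0,0,0,-1]]' 
python3 - <<'E'
from h import *
s,r=st();rel([.4426,-.2334,.0],r,s["tcp_pos"])
E
```

```text
time: 11.6
tcp_pos: [0.4495, -0.2242, 0.2034]
tool_rot: [0.964, -0.266, 0.0, 0.0]
ft_force: [0.2, -0.2, -4.2]
width: 0.169
grip_force: 117.4
time: 12.4
tcp_pos: [0.4421, -0.2338, 0.2033]
tool_rot: [0.998, -0.06, 0.0, -0.0]
ft_force: [0.1, -1.4, -4.2]
width: 0.168
grip_force: 117.3
time: 13.2
tcp_pos: [0.4421, -0.2338, 0.2033]
tool_rot: [0.959, 0.285, 0.0, 0.0]
ft_force: [0.2, 1.2, -4.2]
width: 0.168
grip_force: 117.4
time: 14.0
tcp_pos: [0.4422, -0.2339, 0.2033]
tool_rot: [0.803, 0.596, 0.0, 0.0]
ft_force: [0.8, 0.1, -3.4]
width: 0.169
grip_force: 117.4
time: 14.6
tcp_pos: [0.4421, -0.2339, 0.2033]
tool_rot: [0.702, 0.712, 0.0, 0.0]
ft_force: [0.0, -0.0, -4.2]
width: 0.167
grip_force: 117.4
t 14.6 pos [ 0.4421 -0.2339  0.2033] yaw 90.81 z [ 3.e-04 -2.e-04 -1.e+00] F [ 0.  -0.  -4.2] w 0.167 g 117.4
to go cm (tool axes) [ 0.06  0.05 20.33]
```

```bash
python3 -m creep '[[0,0,0.5,0,0,-1.2,-1],[0,0,1,0,0,-2,-1],[0,0,1.5,0,0,-1,-1],[0,0,2,0,0,0,-1],[0,0,2,0,0,0,-1],[0,0,2,0,0,0,-1],[0,0,1.2,0,0,0,-1],[0,0,0.7,0,0,0,-1]]'
python3 -m creep '[[0,0,0,0,0,0,-1],[0,0,0,0,0,0,-1]]'
python3 - <<'E'
from h import *
s,r=st();z=s["tcp_pos"][2]-.058+.012;x=r.apply([1,0,0]);print("pred",s["tcp_pos"]+.12*x,"topz",z)
g={}
for n in("side","top"):
    im=camera(n)[:,:,::-1].copy();cv2.imwrite(f"pics/{n}4.png",im)
    p=proj(n,s["tcp_pos"]*[1,1,0]+.12*x*[1,1,0]+[0,0,z]);q=p.astype(int)
    w=cv2.inRange(cv2.cvtColor(im,cv2.COLOR_BGR2HSV),(0,25,40),(35,90,255));m=np.zeros_like(w)
    m[q[1]-32:q[1]+32,q[0]-36:q[0]+36]=w[q[1]-32:q[1]+32,q[0]-36:q[0]+36]
    m=cv2.morphologyEx(cv2.morphologyEx(m,cv2.MORPH_CLOSE,np.ones((3,3))),cv2.MORPH_OPEN,np.ones((5,5)))
    cs,_=cv2.findContours(m,0,1);c=max(cs,key=cv2.contourArea);e=cv2.fitEllipse(cv2.convexHull(c));print(n,p,e,onz(n,e[0],z))
    cv2.ellipse(im,e,(0,0,255),1)
    g[n]=cv2.resize(im[q[1]-90:q[1]+50,q[0]-50:q[0]+50] if n=="side" else im[q[1]-60:q[1]+80,q[0]-80:q[0]+20],(400,560),interpolation=cv2.INTER_CUBIC)
    print(q)
    k=edges(n,cv2.imread(f"pics/{n}0.png"),[.4165,.0655],np.radians(95),.03,[((-.043,-.041),(.01,-.041)),((-.043,.041),(.01,.041)),((-.043,-.033),(.01,-.033)),((-.043,.033),(.01,.033))],3)
    k=edges(n,cv2.imread(f"pics/{n}0.png"),[.4165,.0655],np.radians(95),.008,[((-.058,-.05),(-.058,.05)),((-.05,.055),(.06,.055)),((-.05,-.055),(.06,-.055))],5)
cv2.imwrite("pics/b4.png",np.hstack([g["side"],g["top"]]))
E
```

```text
time: 15.4
tcp_pos: [0.4415, -0.2339, 0.0933]
tool_rot: [0.676, 0.737, -0.0, -0.001]
ft_force: [0.0, -0.0, -4.0]
width: 0.164
grip_force: 117.3
time: 15.6
tcp_pos: [0.4421, -0.2343, 0.0948]
tool_rot: [0.676, 0.737, 0.0, 0.0]
ft_force: [-0.4, 0.9, -3.6]
width: 0.171
grip_force: 117.3
t 15.6 pos [ 0.4421 -0.2343  0.0948] yaw 94.98 z [ 7.e-04 -5.e-04 -1.e+00] F [-0.4  0.9 -3.6] w 0.171 g 117.3
pred [ 0.43163833 -0.11476814  0.09477971] topz 0.048847573432957384
side [203.8138314  266.63791408] ((228.68841552734375, 264.856201171875), (33.86415481567383, 72.21250915527344), 173.7248077392578) [ 0.48075645 -0.10781079  0.04884757]
[203 266]
side [-0.043 -0.041] [ 0.01  -0.041] yaw 92.13 mid [0.46   0.0525 0.03  ] pred [0.4588 0.0526 0.03  ] res 0.18
side [-0.043  0.041] [0.01  0.041] yaw 104.36 mid [0.3782 0.0457 0.03  ] pred [0.3771 0.0455 0.03  ] res 0.46
side [-0.043 -0.033] [ 0.01  -0.033] yaw 93.30 mid [0.4533 0.0517 0.03  ] pred [0.4508 0.0519 0.03  ] res 0.27
side [-0.043  0.033] [0.01  0.033] yaw 94.37 mid [0.3867 0.046  0.03  ] pred [0.3851 0.0462 0.03  ] res 0.19
side [-0.058 -0
[... 565 characters left out ...]
0.03  ] pred [0.4588 0.0526 0.03  ] res 0.21
top [-0.043  0.041] [0.01  0.041] yaw 93.49 mid [0.3833 0.0459 0.03  ] pred [0.3771 0.0455 0.03  ] res 0.08
top [-0.043 -0.033] [ 0.01  -0.033] yaw 88.44 mid [0.4502 0.052  0.03  ] pred [0.4508 0.0519 0.03  ] res 0.82
top [-0.043  0.033] [0.01  0.033] yaw 93.58 mid [0.3834 0.0461 0.03  ] pred [0.3851 0.0462 0.03  ] res 0.22
top [-0.058 -0.05 ] [-0.058  0.05 ] yaw -176.53 mid [0.4215 0.0083 0.008 ] pred [0.4216 0.0077 0.008 ] res 0.17
top [-0.05   0.055] [0.06  0.055] yaw 93.39 mid [0.3617 0.0657 0.008 ] pred [0.3613 0.0657 0.008 ] res 3.38
top [-0.05  -0.055] [ 0.06  -0.055] yaw 94.39 mid [0.4695 0.0752 0.008 ] pred [0.4709 0.0753 0.008 ] res 0.28
```

View pics/b4.png

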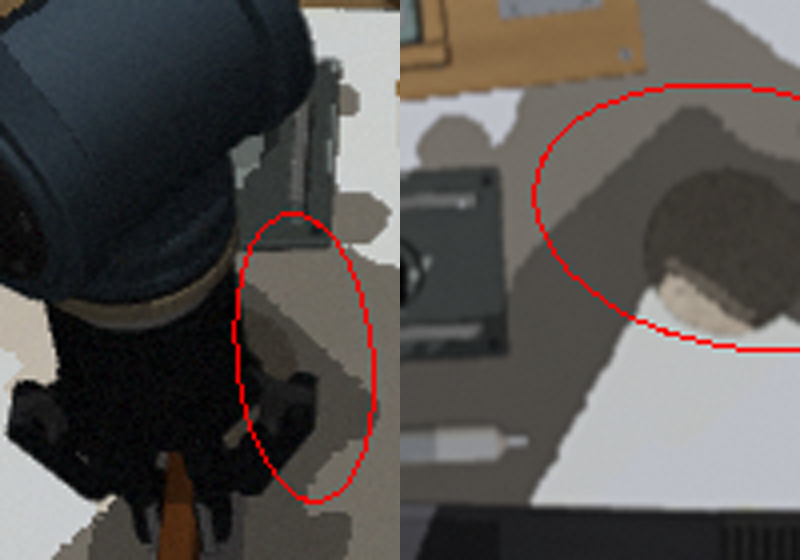

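The top view shows the coaster clearly at about (326,280); the arm hides it in the side view. I'll fit its visible arc in the top image.

```bash
python3 - <<'E'
from h import *
from scipy.optimize import least_squares
im=cv2.imread("pics/top4.png");g=cv2.GaussianBlur(im,(0,0),.7).astype(np.float32)
s,r=st();z=.0488
# radial edge search in world plane
c0=np.array([.4285,-.117]);k=np.arange(.040,.053,.0003)
P=[]
for a in np.radians(np.arange(-20,200,5)):  # world directions; skip -y side (gripper)
    v=[]
    for q in k:
        u=proj("top",[c0[0]+q*np.cos(a),c0[1]+q*np.sin(a),z]);v.append(cv2.getRectSubPix(g,(1,1),tuple(map(float,u)))[0,0])
    d=np.linalg.norm(np.gradient(np.array(v),axis=0),axis=1);j=d.argmax();P.append((c0[0]+k[j]*np.cos(a),c0[1]+k[j]*np.sin(a),np.degrees(a),k[j],d[j]))
P=np.array(P);print(P[:,2:].round(3)[::3])
f=least_squares(lambda p:np.hypot(P[:,0]-p[0],P[:,1]-p[1])-.046,c0,loss="soft_l1",f_scale=.001)
print(f.x,np.median(abs(f.fun)))
print("lifter axes from tcp",r.inv().apply([*(f.x-s["tcp_pos"][:2]),0]))
E
```

```text
t 15.7 pos [ 0.4421 -0.2344  0.0951] yaw 94.98 z [ 1.2e-03 -8.0e-04 -1.0e+00] F [ 0.3 -0.2 -4. ] w 0.162 g 117.3
[[-2.000e+01  4.500e-02  1.747e+00]
 [-5.000e+00  4.500e-02  1.885e+00]
 [ 1.000e+01  4.500e-02  2.017e+00]
 [ 2.500e+01  4.500e-02  1.956e+00]
 [ 4.000e+01  4.700e-02  1.806e+00]
 [ 5.500e+01  4.600e-02  1.968e+00]
 [ 7.000e+01  4.700e-02  2.207e+00]
 [ 8.500e+01  4.700e-02  2.208e+00]
 [ 1.000e+02  4.800e-02  1.773e+00]
 [ 1.150e+02  4.000e-02  4.335e+00]
 [ 1.300e+02  4.700e-02  2.899e+00]
 [ 1.450e+02  4.800e-02  3.330e+00]
 [ 1.600e+02  4.700e-02  3.293e+00]
 [ 1.750e+02  4.800e-02  4.131e+00]
 [ 1.900e+02  4.100e-02  5.034e+00]]
[ 0.4277786  -0.11605244] 0.00029555615044918673
lifter axes from tcp [ 1.19102834e-01 -4.04234967e-03 -1.09589145e-04]
```

```bash
python3 -m creep '[[0,0,0,0,0,1,-1],[0.4,-0.1,0,0,0,0,-1],[0.8,-0.06,0,0,0,0,-1],[1.2,0,0,0,0,0,-1],[1.2,0,0,0,0,0,-1],[1.2,0,0,0,0,0,-1],[1.2,0,0,0,0,0,-1],[1.2,0,0,0,0,0,-1]]'
python3 -m creep '[[1.2,0,0,0,0,0,-1],[1.2,0,0,0,0,0,-1],[1.2,0,0,0,0,0,-1],[1.2,0,0,0,0,0,-1],[1.2,0,0,0,0,0,-1],[1.2,0,0,0,0,0,-1],[1.2,0,0,0,0,0,-1],[1.0,0,0,0,0,0,-1]]'
python3 -m creep '[[0.8,0,0,0,0,0,-1],[0.5,0,0,0,0,0,-1],[0.3,0,0,0,0,0,-1],[0,0,0,0,0,0,-1],[0,0,0,0,0,0,-1]]'
python3 - <<'E'
from h import *
s,r=st();rel([.4278,-.0524,.095],r,s["tcp_pos"])
g=[]
for n in("side","top"):
    im=camera(n)[:,:,::-1].copy();cv2.imwrite(f"pics/{n}5.png",im)
    q=proj(n,[.4155,.066,.04]).astype(int);print(q-50)
    g.append(cv2.resize(im[q[1]-50:q[1]+50,q[0]-50:q[0]+50],(400,400),interpolation=cv2.INTER_CUBIC))
cv2.imwrite("pics/b5.png",np.hstack(g))
E
```

```text
time: 16.5
tcp_pos: [0.435, -0.1612, 0.0943]
tool_rot: [0.682, 0.731, 0.0, -0.0]
ft_force: [0.2, -0.6, -4.1]
width: 0.169
grip_force: 117.3
time: 17.3
tcp_pos: [0.4285, -0.0676, 0.0943]
tool_rot: [0.682, 0.731, -0.0, -0.0]
ft_force: [-0.4, 0.4, -2.9]
width: 0.168
grip_force: 117.3
time: 17.8
tcp_pos: [0.4276, -0.0528, 0.0943]
tool_rot: [0.682, 0.731, 0.0, 0.0]
ft_force: [0.2, -0.3, -5.1]
width: 0.169
grip_force: 117.3
t 17.8 pos [ 0.4276 -0.0528  0.0943] yaw 93.97 z [ 2.e-04 -1.e-04 -1.e+00] F [ 0.2 -0.3 -5.1] w 0.169 g 117.3
to go cm (tool axes) [ 0.04  0.02 -0.07]
[159 158]
[194 234]
```

View pics/b5.png

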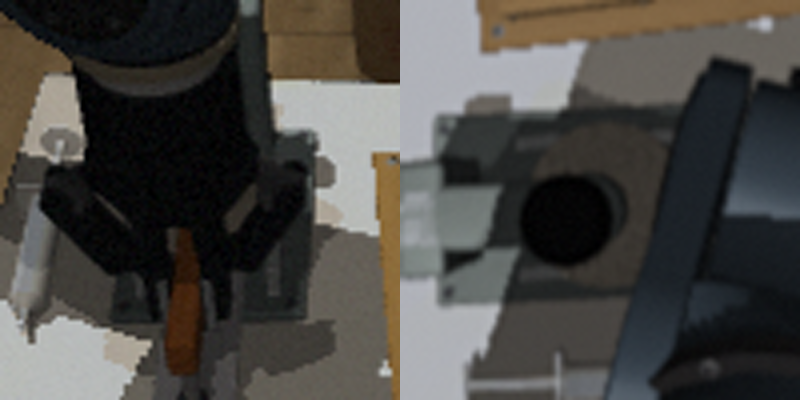

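```bash
python3 - <<'E'
from h import *
print(onz("top",(245.1,284.5),.0485),proj("top",[.4155,.066,.0485]),proj("top",[.4155,.066,.030]))
from scipy.optimize import least_squares
im=cv2.imread("pics/top5.png");g=cv2.GaussianBlur(im,(0,0),.7).astype(np.float32)
z=.0483;c0=np.array([.4155,.066]);k=np.arange(.039,.054,.0003);P=[]
for a in np.radians(np.r_[-60:60:5,160:215:5]):
    v=[cv2.getRectSubPix(g,(1,1),tuple(map(float,proj("top",[c0[0]+q*np.cos(a),c0[1]+q*np.sin(a),z]))))[0,0] for q in k]
    d=np.linalg.norm(np.gradient(np.array(v),axis=0),axis=1);j=d.argmax();P.append((c0[0]+k[j]*np.cos(a),c0[1]+k[j]*np.sin(a),np.degrees(a),k[j],d[j]))
P=np.array(P);print(P[:,2:].round(3).tolist())
f=least_squares(lambda p:np.hypot(P[:,0]-p[0],P[:,1]-p[1])-.046,c0,loss="soft_l1",f_scale=.001);print(f.x,np.median(abs(f.fun)))
edges("top",im,[.4155,.066],np.radians(94),.008,[((-.05,-.055),(.09,-.055))],4)
edges("top",cv2.imread("pics/top0.png"),[.4155,.066],np.radians(94),.008,[((-.05,-.055),(.09,-.055)),((-.05,.055),(.09,.055)),((-.058,-.05),(-.058,.05))],4)
E
```

```text
[0.41573256 0.06466638 0.0485    ] [244.50259785 284.59416313] [245.35895224 284.22514261]
[[-60.0, 0.039, 2.67], [-55.0, 0.039, 1.991], [-50.0, 0.045, 2.531], [-45.0, 0.053, 2.134], [-40.0, 0.053, 2.23], [-35.0, 0.054, 1.646], [-30.0, 0.048, 1.238], [-25.0, 0.047, 1.396], [-20.0, 0.047, 1.277], [-15.0, 0.054, 1.976], [-10.0, 0.054, 4.045], [-5.0, 0.054, 3.648], [0.0, 0.054, 3.022], [5.0, 0.053, 2.807], [10.0, 0.054, 2.9], [15.0, 0.054, 2.104], [20.0, 0.054, 2.116], [25.0, 0.054, 1.607], [30.0, 0.054, 2.442], [35.0, 0.054, 1.767], [40.0, 0.05, 1.728], [45.0, 0.054, 1.561], [50.0, 0.049, 1.294], [55.0, 0.053, 1.465], [160.0, 0.053, 1.574], [165.0, 0.054, 2.836], [170.0, 0.053, 2.899], [175.0, 0.052, 2.917], [180.0, 0.053, 2.906], [185.0, 0.052, 2.715], [190.0, 0.052, 3.066], [195.0, 0.051, 2.386], [200.0, 0.047, 1.639], [205.0, 0.044, 1.089], [210.0, 0.041, 1.701]]
[0.41950524 0.07000505] 0.0038558881342499463
top [-0.05  -0.055] [ 0.09  -0.055] yaw 93.14 mid [0.4693 0.0898 0.008 ] pred [0.469  0.0898 0.008 ] res 0.64
top [-0.05  -0.055] [ 0.09  -0.055] yaw 93.07 mid [0.4692 0.0898 0.008 ] pred [0.469  0.0898 0.008 ] res 0.60
top [-0.05   0.055] [0.09  0.055] yaw 94.99 mid [0.3586 0.082  0.008 ] pred [0.3592 0.0821 0.008 ] res 1.80
top [-0.058 -0.05 ] [-0.058  0.05 ] yaw -176.68 mid [0.4195 0.0084 0.008 ] pred [0.4195 0.0081 0.008 ] res 0.18
```

The coaster is at the seat to within about 1.5 mm in the same camera. I'll lower it onto the ledges and check before drawing the blade out.

```bash
python3 -m creep '[[0.1,0,0.3,0,0,0,-1],[0,0,0.3,0,0,0,-1],[0,0,0.2,0,0,0,-1],[0,0,0.2,0,0,0,-1],[0,0,0.2,0,0,0,-1],[0,0,0.3,0,0,0,-1],[0,0,0.5,0,0,0,-1],[0,0,0,0,0,0,-1]]'
python3 -m creep '[[-0.5,0,0,0,0,0,-1],[-1,0,0,0,0,0,-1],[-1.5,0,0,0,0,0,-1],[-2,0,0,0,0,0,-1],[-2,0,0,0,0,0,-1],[-2,0,0,0,0,0,-1],[-2,0,0,0,0,0,-1],[-2,0,0,0,0,0,-1]]'
python3 -m creep '[[-2,0,0,0,0,0,-1],[-2,0,0,0,0,0,-1],[-2,0,0,0,0,0,-1],[-2,0,0,0,0,0,-1],[-1,0,0,0,0,0,-1],[0,0,0,0,0,0,-1]]'
python3 - <<'E'
from h import *
s,r=st()
g=[]
for n in("side","top"):
    im=camera(n)[:,:,::-1].copy();cv2.imwrite(f"pics/{n}6.png",im)
    q=proj(n,[.4155,.066,.04]).astype(int);print(q-50)
    g.append(cv2.resize(im[q[1]-50:q[1]+50,q[0]-50:q[0]+50],(400,400),interpolation=cv2.INTER_CUBIC))
cv2.imwrite("pics/b6.png",np.clip(np.hstack(g)*1.5,0,255).astype(np.uint8))
E
```

```text
time: 18.7
tcp_pos: [0.4272, -0.0516, 0.0737]
tool_rot: [0.682, 0.731, -0.0, -0.0]
ft_force: [0.8, -0.2, -2.0]
width: 0.167
grip_force: 117.6
time: 19.5
tcp_pos: [0.4364, -0.183, 0.0745]
tool_rot: [0.682, 0.731, 0.0, 0.0]
ft_force: [0.2, 0.2, -2.2]
width: 0.167
grip_force: 117.6
time: 20.1
tcp_pos: [0.4426, -0.2724, 0.0743]
tool_rot: [0.683, 0.731, 0.0, 0.0]
ft_force: [0.8, 0.7, -2.0]
width: 0.167
grip_force: 117.6
t 20.1 pos [ 0.4426 -0.2724  0.0743] yaw 93.89 z [ 4.e-04 -4.e-04 -1.e+00] F [ 0.8  0.7 -2. ] w 0.167 g 117.6
[159 158]
[194 234]
```

View pics/b6.png

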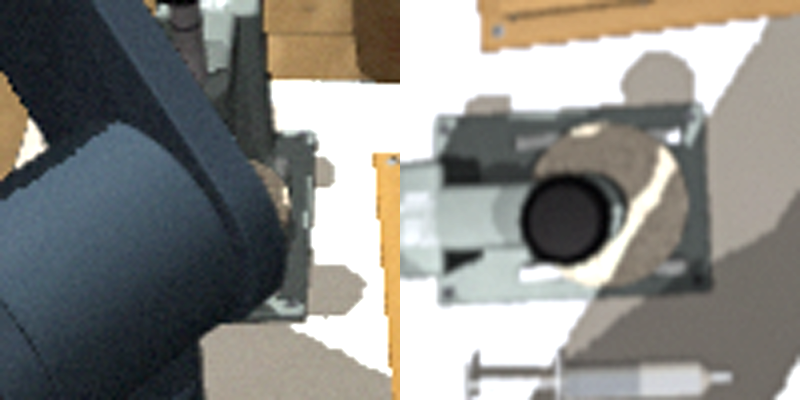

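The coaster is seated, with its centre within about 0.5 mm of the seat in the top view. I'll lay the lifter down and release it.

```bash
python3 -m creep '[[1,0,0.3,0,0,0,-1],[1.5,0,0.5,0,0,0,-1],[0.5,0,0.4,0,0,0,-1],[0,0,0.2,0,0,0,-1],[0,0,0.1,0,0,0,-1],[0,0,0.05,0,0,0,-1],[0,0,0,0,0,0,-1],[0,0,0,0,0,0,-1]]' 40
python3 -c "
from h import *
st()"
```

```text
time: 21.0
tcp_pos: [0.4407, -0.2415, 0.0589]
tool_rot: [0.682, 0.731, 0.0, 0.0]
ft_force: [0.2, -0.1, -2.5]
width: 0.169
grip_force: 117.8
t 21.0 pos [ 0.4407 -0.2415  0.0589] yaw 93.96 z [ 2.e-04 -2.e-04 -1.e+00] F [ 0.2 -0.1 -2.5] w 0.169 g 117.8
```

```bash
python3 -m creep '[[0,0,0.05,0,0,0,-1],[0,0,0.04,0,0,0,-1],[0,0,0,0,0,0,-1],[0,0,0,0,0,0,-1]]' 40
python3 -m creep '[[0,0,0,0,0,0,0],[0,0,0,0,0,0,0],[0,0,0,0,0,0,0.2],[0,0,0,0,0,0,0.2],[0,0,0,0,0,0,0.2],[0,0,0,0,0,0,0.2],[0,0,0,0,0,0,0.2],[0,0,0,0,0,0,0.2]]'
python3 -c "
from h import *
st()"
```

```text
time: 21.4
tcp_pos: [0.4407, -0.2415, 0.0587]
tool_rot: [0.682, 0.731, -0.0, 0.0]
ft_force: [-3.9, 0.8, 9.1]
width: 0.171
grip_force: 119.8
time: 22.2
tcp_pos: [0.4406, -0.2412, 0.0579]
tool_rot: [0.682, 0.731, 0.0, -0.0]
ft_force: [0.0, -0.2, 0.2]
width: 0.598
grip_force: 0.0
t 22.2 pos [ 0.4406 -0.2412  0.0579] yaw 93.97 z [-0.  0. -1.] F [ 0.  -0.2  0.2] w 0.598 g 0.0
```

```bash
python3 -m creep '[[0,0,-1,0,0,0,0.2],[0,0,-4,0,0,0,0.2],[0,0,-4.5,0,0,0,0.2],[0,0,-4.5,0,0,0,-1],[0,0,-4.5,0,0,0,-1],[0,0,-4.5,0,0,0,-1],[0,0,-1.5,0,0,0,-1],[2,0,0,0,0,0,-1]]'
python3 -m creep '[[4,-0.05,0,0,0,0,-1],[4,-0.05,0,0,0,0,-1],[4,-0.05,0,0,0,0,-1],[4,-0.05,0,0,0,0,-1],[4,-0.05,0,0,0,0,-1],[4,-0.05,0,0,0,0,-1],[3,-0.05,0,0,0,0,-1],[1.9,0,0,0,0,0,-1]]'
python3 -m creep '[[0,0,2,0,0,0,-1],[0,0,2,0,0,0,-1],[0,0,0,0,0,0,-1],[0,0,0,0,0,0,-1]]'
python3 - <<'E'
from h import *
s,r=st();rel([.4155,.067,.237],r,s["tcp_pos"])
for n in("side","top"):
    im=camera(n)[:,:,::-1].copy();cv2.imwrite(f"pics/{n}7.png",im)
im=cv2.imread("pics/side7.png");t=cv2.imread("pics/top7.png")
q=proj("side",[.4155,.067,.212]).astype(int);print(q-[50,50],proj("side",s["tcp_pos"]-[0,0,.025]))
a=cv2.resize(im[q[1]-50:q[1]+100,q[0]-50:q[0]+50],(400,600),interpolation=cv2.INTER_CUBIC)
b=cv2.resize(t[200:350,280:380],(400,600),interpolation=cv2.INTER_CUBIC)
cv2.imwrite("pics/b7.png",np.clip(np.hstack([a,b])*1.4,0,255).astype(np.uint8))
E
```

```text
time: 23.0
tcp_pos: [0.4399, -0.2225, 0.3064]
tool_rot: [0.683, 0.731, 0.0, 0.003]
ft_force: [-0.2, -0.7, -0.3]
width: -0.002
grip_force: 0.0
time: 23.8
tcp_pos: [0.415, 0.0687, 0.3037]
tool_rot: [0.682, 0.732, 0.0, 0.0]
ft_force: [0.2, 0.2, -0.2]
width: 0.0
grip_force: 0.0
time: 24.2
tcp_pos: [0.4157, 0.0668, 0.2637]
tool_rot: [0.682, 0.731, 0.0, 0.0]
ft_force: [-0.3, -0.4, -0.1]
width: -0.003
grip_force: 0.0
t 24.2 pos [0.4157 0.0668 0.2637] yaw 93.97 z [ 2.e-04 -0.e+00 -1.e+00] F [-0.3 -0.4 -0.1] w -0.003 g 0.0
to go cm (tool axes) [ 0.03 -0.02  2.67]
[151  96] [200.29317215 135.32468141]
```

View pics/b7.png

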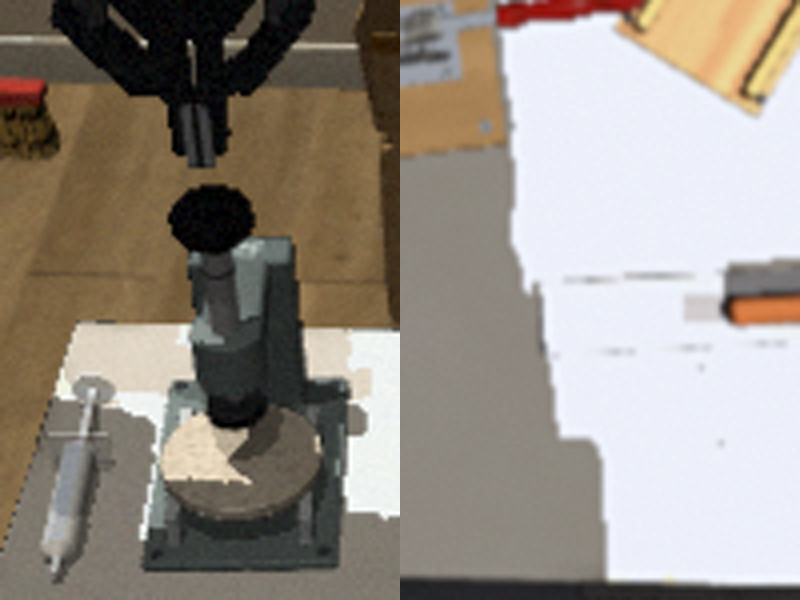

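The coaster sits level on the ledges under the pad, and the shut fingertips are over the knob, about 1.5 mm to one side. I'll go down to contact.

```bash
python3 -m creep '[[0,0.15,1,0,0,0,-1],[0,0,1,0,0,0,-1],[0,0,0.3,0,0,0,-1],[0,0,0,0,0,0,-1],[0,0,0,0,0,0,-1]]'
python3 -m creep '[[0,0,0.2,0,0,0,-1],[0,0,0,0,0,0,-1],[0,0,0,0,0,0,-1]]'
python3 -m creep '[[0,0,0.2,0,0,0,-1],[0,0,0,0,0,0,-1],[0,0,0,0,0,0,-1]]'
python3 -m creep '[[0,0,0.2,0,0,0,-1],[0,0,0,0,0,0,-1],[0,0,0,0,0,0,-1]]'
```

```text
time: 24.8
tcp_pos: [0.4172, 0.0669, 0.2399]
tool_rot: [0.682, 0.731, -0.0, -0.0]
ft_force: [0.5, -0.0, -0.1]
width: 0.001
grip_force: 0.0
time: 25.1
tcp_pos: [0.4172, 0.0669, 0.238]
tool_rot: [0.682, 0.731, 0.0, 0.0]
ft_force: [0.2, -0.6, -0.5]
width: 0.001
grip_force: 0.0
time: 25.4
tcp_pos: [0.4174, 0.067, 0.236]
tool_rot: [0.682, 0.731, 0.0, 0.0]
ft_force: [-0.4, 0.6, 2.5]
width: 0.0
grip_force: 1.1
time: 25.7
tcp_pos: [0.4173, 0.0669, 0.2339]
tool_rot: [0.682, 0.731, 0.0, 0.0]
ft_force: [0.5, 0.7, 3.1]
width: 0.0
grip_force: 1.2
```

```bash
python3 -m creep '[[0,0,0.5,0,0,0,-1],[0,0,0.6,0,0,0,-1],[0,0,0.6,0,0,0,-1],[0,0,0.6,0,0,0,-1],[0,0,0.4,0,0,0,-1],[0,0,0,0,0,0,-1],[0,0,0,0,0,0,-1]]'
python3 -m creep '[[0,0,0.3,0,0,0,-1],[0,0,0.3,0,0,0,-1],[0,0,0.2,0,0,0,-1],[0,0,0.1,0,0,0,-1],[0,0,0,0,0,0,-1],[0,0,0,0,0,0,-1],[0,0,0,0,0,0,-1]]'
python3 - <<'E'
from h import *
s,r=st()
im=camera("side")[:,:,::-1].copy()
q=proj("side",[.4155,.067,.12]).astype(int)
a=cv2.resize(im[q[1]-50:q[1]+50,q[0]-50:q[0]+50],(600,600),interpolation=cv2.INTER_CUBIC)
cv2.imwrite("pics/b8.png",np.clip(a*1.6,0,255).astype(np.uint8))
E
```

```text
time: 26.4
tcp_pos: [0.4174, 0.0669, 0.2068]
tool_rot: [0.682, 0.731, 0.0, 0.0]
ft_force: [1.4, 0.7, 6.0]
width: 0.003
grip_force: 2.5
time: 27.1
tcp_pos: [0.4174, 0.0669, 0.1983]
tool_rot: [0.682, 0.731, 0.0, 0.0]
ft_force: [-0.4, -1.4, 12.1]
width: 0.003
grip_force: 6.1
t 27.1 pos [0.4174 0.0669 0.1983] yaw 93.98 z [ 5.e-04  0.e+00 -1.e+00] F [-0.4 -1.4 12.1] w 0.003 g 6.1
```

View pics/b8.png

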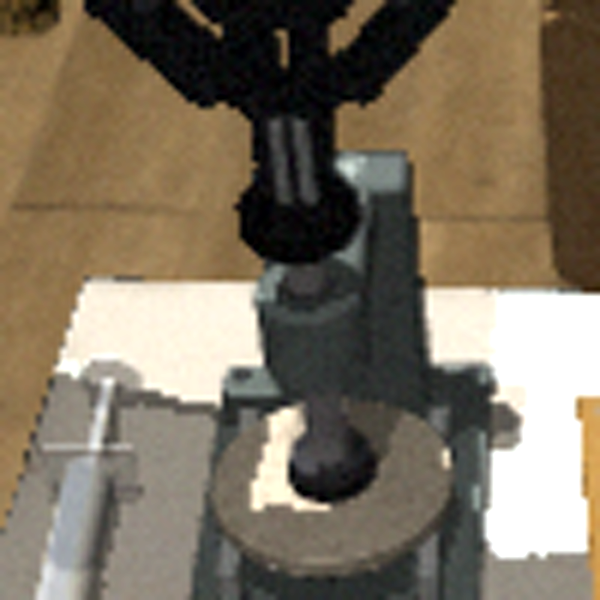

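The dark ring is almost level with the guide top, and the pad is on the centre of the coaster. Travel is about 38.7 mm, so I'll add 1.2 mm and settle.

```bash
python3 -m creep '[[0,0,0.12,0,0,0,-1],[0,0,0,0,0,0,-1],[0,0,0,0,0,0,-1],[0,0,0,0,0,0,-1],[0,0,0,0,0,0,-1],[0,0,0,0,0,0,-1]]'
```

```text
time: 27.75
tcp_pos: [0.4174, 0.0669, 0.1972]
tool_rot: [0.682, 0.731, 0.0, 0.0]
ft_force: [-1.3, -0.3, 13.0]
width: -0.002
grip_force: 6.5
```

Force is 13.0 N with travel about 39.8 mm, as specified. I'm handing the job in.

```bash
python3 -c "
from bench import ctrl
print(ctrl.job_done())"
```

```text
the job is handed in; nothing more can be done
None
```

The job is handed in: the coaster is level on the ledges and centred under the pad to within about 1 mm, the lifter is flat on the white bench top and released, and the knob is held down at about 39.8 mm with 13 N, 27.8 s in.

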